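# Bolt the screen frame into the press carrier

## Robot

A 6-joint arm with a two-finger parallel gripper is mounted at the origin on the work surface. World frame = base frame: x ahead of the robot, y to its left, z up, the work surface at z = 0. Lengths are in mm, angles in rad, forces in N, time in s.
With the tool pointing down it reaches from about 275 to 825 mm from the base axis. Payload 4.9 kg.
Tool frame: the origin (TCP) lies at the very end of the fingers, on their centre line; the grasp point (between the pads) lies 19 mm behind it; z points along the fingers, y is the line along which they close (so a half turn about z gives the same grasp; the last joint's range is limited). The gripper opens to 85 mm and grips with 20 to 120 N. Pads are 22 mm wide; open, the fingers measure 114 mm over their backs; the gripper's body (76 mm by 85 mm) begins 54 mm behind the grasp point. The pads swing forward as they close: fully open they stand 13 mm farther back than shut.
Start: joints at [1.192, 0.326, -0.193, 1.052, 0, 1.437], TCP at [133.292, 533.621, 231.281] pointing down, gripper open.
Joint ranges: [-2.65, 2.65], [-0.97, 1.79], [-1.3, 1.35], [-1.93, 2.1], [-1.47, 1.37], [-3.14, 3.14]. Speed limits (rad/s): [2.57, 2.57, 3.14, 3.14, 3.14, 3.14].

## Interface

Orientations are given as a rotation vector (axis times angle).
In Python, from bench import robot gives the robot as it stands. Calls block until the motion is done:
- robot.move_ptp(position, orientation): joint-space move of the TCP to a pose.
- robot.move_straight(position, ori=None, speed=150, until_force=None): straight line of the TCP; ori=None keeps the orientation; speed is the mean speed in mm/s. With until_force (N) it stops when the force on the tool has changed by that much, and returns True; else False.
- robot.goto_joints(angles): joint-space move.
- robot.grip(opening, grasp_force=None): opening from 0.0 (shut) to 1.0 (fully open); grasp_force is the grip in N (None keeps the last); returns when the fingers have stopped.
- robot.hold(seconds).
- robot.ik(position, orientation): joint angles nearest the present ones, or None.
- robot.state(): the state.
- robot.capture(name): name is "side" or "top"; returns the picture (480x640x3 uint8, red, green, blue); there is no depth.
- robot.calibration(name): a dict with "vfov" (degrees; the focal length in pixels is half the picture's height over the tangent of half this angle, whatever the lens; pixels are square), "cx", "cy" (the principal point, pixels), "cam_to_world" (4x4, takes a point from camera to world coordinates). Camera axes: x right, y up, looking along -z (the intrinsics and any distortion apply to the point x, -y, -z); pixel columns grow to the right and rows downward; lengths in mm; the calibration is good to about 2 mm. A picture is of the moment at which its call begins. calibration takes no time and is no camera call.
A pose or a line that the arm cannot do raises robot.IKError and nothing moves.
- robot.finish_job(): hands the job in; it is judged then, once.
Trained networks look in the newest picture that a camera, given by its name, has taken for a name from the list of things; names that differ only in an ending like _2 or _b are one class to them, and where a whole thing is asked for, a point or a joint stands for the part that bears it (a point fixed in the world has none). Each returns a list of dicts, best first, with "p" (0 to 1); they miss things now and then, are a little off and sometimes report something else, mostly with a low value. They report only what shows in the picture. A call takes as long as a camera call.
- robot.boxes_of(camera, target): "rect" ([left, top, right, bottom] in pixels, round what is visible of it).
- robot.silhouettes(camera, target): "mask" (480x640 bool, what is visible of it) and "rect" ([left, top, right, bottom] in pixels, round what is visible of it).
- robot.place_of(camera, target): "position" ([row, column] in pixels: a listed point, or the origin of a listed thing).
The state is a dict: "time_s": time; "joint_pos": joint angles; "dq": joint speeds; "joint_torque": joint torques, N m; "eef_pos": TCP position; "orientation": TCP orientation; "ft_force": force on the tool from outside, world axes, zero at the start; "ft_torque": the same for the moment, N m; "gripper_width": opening from 0.0 (shut) to 1.0 (fully open); "grip_force": force on a finger pad.
Only numpy, scipy, OpenCV 4.12 (cv2) and the standard library are available. Lean on these libraries where they do the work, as an engineer would, in place of code of your own. Each camera call takes 0.05 s, during which the arm holds its last target. There are 200 camera calls.

## Task

Push the small screen frame all the way back in the blue press carrier until it rests against the back stop. Then lift the barrel bolt's handle out of its notch, shoot the bolt fully home through the keeper staple on the frame and turn the handle down into the end notch, so that the frame is locked. Do not disturb the ink jar, the tape roll or the squeegee.

Things in the scene. Friction and masses are not known exactly. Their poses are not given: they have to be found in the camera images.
- press: Blue steel press carrier, fixed. Origin: base plate's underside, under the bolt rod's axis, midway between the side channels. x: open front to back stop; y: left, to the bolt; z up. Base 12 thick, x -130..140, y -130..320. Channels: inner faces y +-103, x -70..120, top z 30; black grips on the right one to z 65. Bolt rod along y at x 0, z 43, in straps y 139-153, 239-253, tops z 54.
- back_stop (a point): Middle of the aluminium back stop's front face, at press (110.5, 0, 23); the stop is 150 wide, its top at press z 34. The frame's back face (frame x = 80) must rest on it.
- guard_tooth (a point): Middle of the guard tooth's top, on the open-front side of the rod, at press (-18, 188, 57). It spans press y 173 to 203 and reaches 26 from the rod's axis: over it the handle cannot lean more than 30 deg. The handle's notches lie on both sides of it: the open notch at greater y, the end notch at smaller y.
- head_bar (a point): Middle of the underside of an aluminium bar hanging over the bolt: press x -5..31, y 130..315, z 125..167, on an end post at y 291..315. A gripper pointing straight down at the handle hits it: the tool must lean back towards the open front (about 40 deg, fingers pointing down and towards press +x).
- frame: Loose aluminium screen frame with yellow-green mesh, 0.35 kg, 160 (x) by 200 (y), bars 20 wide, 20 high; lies on the base plate (underside at press z 12) between the channels, 3 play each side. Origin: centre of its underside; axes like the press's. Front face at its x -80. Home against the stop, its origin is at press x 30.5.
- keeper (a point): Centre of the opening of the steel keeper staple on the frame's left bar, at frame (-30, 90, 31). Opening 19 wide (x), 21 high, 16 deep (frame y 82 to 98); outside 31 wide, top at frame z 46. With the frame home it is in line with the rod.
- bolt_nose (a point): Round tip of the bolt's steel rod (14 diameter). It moves along press -y as the bolt is shot: at press y 126 when fully drawn, y 66 when fully home (through the staple).
- handle_end (a point): Free end of the bolt's handle: a round steel bar of 12 diameter, 70 long from the rod's axis to this point, standing off the rod at right angles and leaning towards the press's open front (press -x). Its press y is 222 minus the bolt's travel (y 222 drawn, 162 home). The best grasp is 50 from the rod axis, fingers on its two sides along y.
- bolt (a joint): Travel of the bolt, m: 0 drawn, 0.060 fully home. Stiff (about 3 N).
- handle (a joint): Turn of the handle about the rod, rad: 0 = raised (leaning 20 deg from vertical towards the open front), 0.52 = down in a notch (leaning 50 deg). It must be raised below about 0.15 to pass the guard tooth (between travel 0.013 and 0.055) and stays where it is left.
- ink_jar: Bystander: white ink jar, 70 diameter, 100 high, origin at its foot.
- tape_roll: Bystander: roll of tape lying flat, 100 diameter, 25 high, origin centre of its underside.
- squeegee: Bystander: wooden squeegee standing on its rubber blade, 150 long (x), 30 thick, 70 high, origin centre of its underside.

How it is judged:
By the outcome, as a careful person would: the job done as asked, in the order asked, and still so for the second after the job is handed in, with the robot touching nothing.
It also fails if it takes over 48 s, if anything falls off the work surface, if the arm or the gripper's body presses on something with over 40 N, if the wrist force passes 120 N, or if a joint passes its speed limit or range.

## Working session

There is one attempt and no reset: what is moved stays moved. The work goes in short steps, each a Python script; the robot and the scene stay as the last script left them, time stands still between calls to the robot, and variables do not carry over. Pictures are saved under pics/ and viewed, at most 10 in all, crops included, and the job is handed in when it is done.

```bash
mkdir -p pics; ls; python3 - <<'E'
from bench import robot
import cv2,numpy as np
np.set_printoptions(precision=4,suppress=True)
for c in("side","top"):
    im=robot.capture(c); cv2.imwrite(f"pics/{c}0.png",im[:,:,::-1])
    print(c,robot.calibration(c))
    for t in["press","back_stop","guard_tooth","head_bar","frame","keeper","bolt_nose","handle_end","ink_jar","tape_roll","squeegee"]:
        r=robot.place_of(c,t); print(t,[(np.round(d["position"],1).tolist(),round(d["p"],2)) for d in r[:2]])
s=robot.state();print(s)
E
```

```text
pics
side {'vfov': 57.05845013054332, 'cx': 317.5640988438256, 'cy': 239.67635119697812, 'cam_to_world': array([[ -0.9683,   0.1832,  -0.17  , 388.0006],
       [ -0.25  ,  -0.7133,   0.6548, 685.3771],
       [ -0.0013,   0.6765,   0.7364, 888.9904],
       [  0.    ,   0.    ,   0.    ,   1.    ]])}
press []
back_stop [([223.5, 277.0], 0.9), ([423.8, 244.0], 0.32)]
guard_tooth [([282.3, 279.6], 0.57)]
head_bar [([280.8, 279.9], 0.75), ([267.9, 258.0], 0.67)]
frame [([239.8, 317.8], 0.94)]
keeper [([255.0, 313.4], 0.89)]
bolt_nose [([262.1, 286.8], 0.61)]
handle_end []
ink_jar [([421.6, 246.6], 0.71)]
tape_roll []
squeegee [([167.1, 352.8], 0.63)]
top {'vfov': 50.202718802453695, 'cx': 322.94505754074106, 'cy': 239.60018281515823, 'cam_to_world': array([[   0.022 ,    0.9921,   -0.1233,  387.8725],
       [  -0.9997,    0.023 ,    0.0069,  -21.7724],
       [   0.0097,    0.1231,    0.9923, 1377.1923],
       [   0.    ,    0.    ,    0.    ,    1.    ]])}
press []
back_stop [([182.0, 353.8], 0.67)]
guard_tooth [([204.9, 275.8], 0.64)]
head_bar [([187.6, 267.7], 0.96)]
frame [([228.3, 348.5], 0.96)]
keeper [([230.5, 311.8], 0.72)]
bolt_nose [([205.8, 302.7], 0.6)]
handle_end [([213.8, 262.3], 0.54)]
ink_jar [([215.6, 160.9], 0.8)]
tape_roll [([289.2, 143.6], 0.77)]
squeegee [([241.6, 479.4], 0.93)]
{'time_s': 1.2, 'joint_pos': array([ 1.1918,  0.3262, -0.1926,  1.052 , -0.    ,  1.4366]), 'dq': array([-0.001 ,  0.0014, -0.001 ,  0.0022, -0.0006, -0.0013]), 'joint_torque': array([ -0.0014, -44.3336,  26.2758,   0.0012,  -0.0002,   0.    ]), 'eef_pos': array([133.3021, 533.6404, 231.2871]), 'orientation': array([0.3835, 3.1181, 0.    ]), 'ft_force': array([-0.2869,  0.4665, -0.7749]), 'ft_torque': array([-0.0385,  0.0213, -0.001 ]), 'grip_force': 0.0, 'gripper_width': 1.0031378599400578}
```

View pics/side0.png

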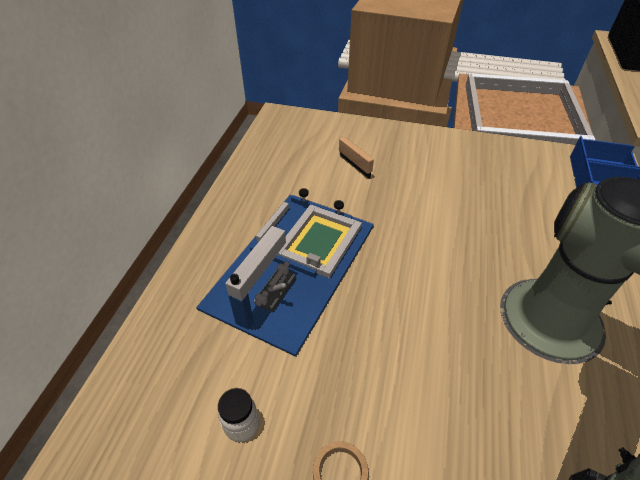

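View pics/top0.png

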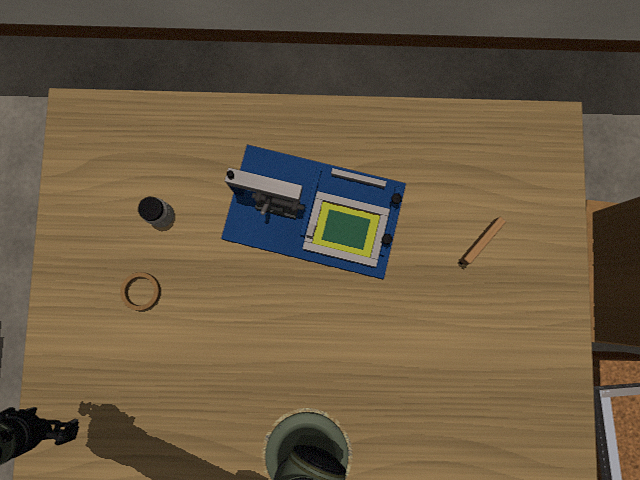

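The side view shows the plate corners at about (199,308), (291,196), (373,226) and (296,353). The top view has them at (247,146), (406,183), (384,278) and (222,238). The frame sits toward the open front and the handle leans toward the robot. Next I fit the press pose from these corners.

```bash
cat >h.py <<'E'
from bench import robot
import cv2,numpy as np
from scipy.optimize import least_squares
from scipy.spatial.transform import Rotation as R
np.set_printoptions(precision=3,suppress=True)
def proj(c,P):
    k=robot.calibration(c); T=np.linalg.inv(k["cam_to_world"]); f=240/np.tan(np.radians(k["vfov"]/2))
    q=np.atleast_2d(P)@T[:3,:3].T+T[:3,3]
    return np.c_[k["cx"]+f*q[:,0]/-q[:,2], k["cy"]-f*q[:,1]/-q[:,2]]
def ray(c,uv,z):
    k=robot.calibration(c); M=k["cam_to_world"]; f=240/np.tan(np.radians(k["vfov"]/2))
    d=M[:3,:3]@np.array([(uv[0]-k["cx"])/f,-(uv[1]-k["cy"])/f,-1]); o=M[:3,3]
    return o+d*(z-o[2])/d[2]
def pw(p,P):
    P=np.atleast_2d(np.array(P,float)); c,s=np.cos(p[2]),np.sin(p[2])
    return np.c_[p[0]+c*P[:,0]-s*P[:,1],p[1]+s*P[:,0]+c*P[:,1],P[:,2]]
def wp(p,W):
    W=np.atleast_2d(np.array(W,float)); c,s=np.cos(p[2]),np.sin(p[2]); d=W[:,:2]-p[:2]
    return np.c_[c*d[:,0]+s*d[:,1],-s*d[:,0]+c*d[:,1],W[:,2]]
E
cat >fit.py <<'E'
from h import *
C=np.array([[140,320,12],[140,-130,12],[-130,-130,12],[-130,320,12.]])
px={"top":np.array([[247,146],[406,183],[384,278],[222,238.]]),"side":np.array([[199,308],[291,196],[373,226],[296,353.]])}
# refine corners using the blue mask's line fits
obs={}
for c in px:
    im=cv2.imread(f"pics/{c}0.png"); hsv=cv2.cvtColor(im,cv2.COLOR_BGR2HSV)
    m=((hsv[...,0]>100)&(hsv[...,0]<125)&(hsv[...,1]>120)).astype(np.uint8)
    roi=np.zeros_like(m); cv2.fillConvexPoly(roi,cv2.convexHull(px[c].astype(np.int32)),1); m&=cv2.dilate(roi,np.ones((13,13)))
    h=cv2.convexHull(np.argwhere(m)[:,::-1].astype(np.int32))
    cnt=max(cv2.findContours(m,cv2.RETR_EXTERNAL,cv2.CHAIN_APPROX_NONE)[0],key=len)[:,0].astype(float)
    L=[]
    for i in range(4):
        a,b=px[c][i],px[c][(i+1)%4]; t=(b-a)/np.linalg.norm(b-a); n=np.array([-t[1],t[0]])
        d=(cnt-a)@n; s=(cnt-a)@t/np.linalg.norm(b-a)
        q=cnt[(abs(d)<4)&(s>.1)&(s<.9)]; vx,vy,x,y=cv2.fitLine(q.astype(np.float32),cv2.DIST_HUBER,0,.01,.01).ravel()
        L.append(np.cross([x,y,1],[x+vx,y+vy,1]))
    obs[c]=np.array([(lambda q:q[:2]/q[2])(np.cross(L[i-1],L[i])) for i in range(4)])
    print(c,obs[c].round(1).tolist())
p0=[460,0,-.2]
for cs in(["top"],["side"],["top","side"]):
    r=least_squares(lambda p:np.concatenate([(proj(c,pw(p,C))-obs[c]).ravel() for c in cs]),p0,x_scale=[100,100,1],loss="soft_l1")
    print(cs,r.x,r.fun.round(1))
p=r.x; np.save("p.npy",p)
for n,P in dict(back=[110.5,0,23],tooth=[-18,188,57],nose=[0,126,43],hend=[-70*np.sin(.873),222,43+70*np.cos(.873)]).items():
    print(n,[proj(c,pw(p,P)).round(1).tolist() for c in px],pw(p,P))
for n,z,uv in(("frame",12,{"top":(348.5,228.3),"side":(317.8,239.8)}),("keeper",43,{"top":(311.8,230.5),"side":(313.4,255)})):
    for c in uv: print(n,c,wp(p,ray(c,uv[c],z)))
for n,uv in dict(jar=(160.9,215.6),tape=(143.6,289.2),sq=(479.4,241.6)).items(): print(n,ray("top",uv,0))
E
python3 fit.py; python3 - <<'E'
import cv2,numpy as np
a=cv2.imread('pics/top0.png')[135:290,215:415];b=cv2.imread('pics/side0.png')[190:360,190:380]
f=lambda i,k:cv2.resize(i,None,fx=k,fy=k,interpolation=cv2.INTER_CUBIC)
a,b=cv2.resize(a,(400,310)),cv2.resize(b,(400,358))
o=np.zeros((358,800,3),np.uint8);o[:310,:400]=a;o[:,400:]=b;cv2.imwrite('pics/crop0.png',o)
E
```

```text
top [[247.3, 144.9], [404.7, 183.4], [382.4, 278.1], [221.4, 238.2]]
side [[195.9, 308.0], [293.9, 195.1], [372.3, 225.3], [294.9, 355.0]]
['top'] [610.401 -96.384  -0.223] [-0.9 -1.2  1.3 -0.4  0.9  1.1 -1.2  0.2]
['side'] [605.329 -91.466  -0.232] [-0.1 -0.7 -2.7 -0.3  3.  -0.3  0.1  0.9]
['top', 'side'] [609.23  -93.738  -0.223] [-1.9 -0.7  0.3  0.  -0.1  1.5 -2.2  0.7 -0.6 -0.9 -4.3 -0.8  1.5 -1.5
  0.1 -0.3]
back [[[356.4, 181.3]], [[275.4, 222.5]]] [[ 717.001 -118.143   23.   ]]
tooth [[[276.0, 207.7]], [[280.1, 280.3]]] [[633.196  93.595  57.   ]]
nose [[[300.9, 207.8]], [[286.9, 263.3]]] [[637.058  29.15   43.   ]]
hend [[[258.6, 215.6]], [[285.2, 288.5]]] [[605.947 134.626  87.977]]
frame top [[-17.724  -9.817  12.   ]]
frame side [[-18.889  -4.66   12.   ]]
keeper top [[-51.793  83.155  43.   ]]
keeper side [[-45.856  71.978  43.   ]]
jar [614.451 410.19    0.   ]
tape [414.582 444.081   0.   ]
sq [ 563.395 -456.236    0.   ]
```

View pics/crop0.png

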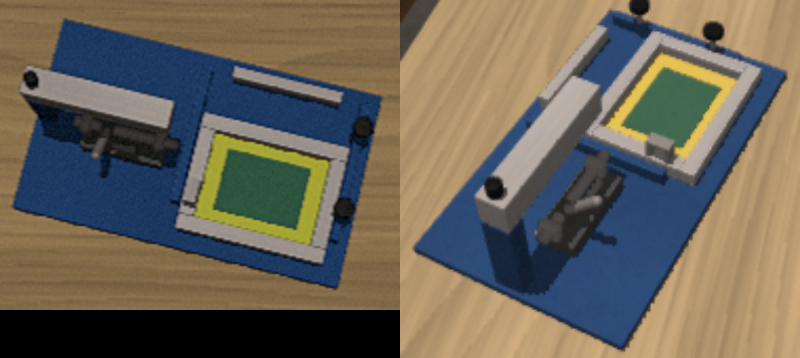

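The crop shows the frame about 50 mm short of the stop, with the keeper on its left bar. The handle leans to the front in the open notch. The press fit is consistent to about 4 mm and the tooth and stop points agree with it. Next I push the frame with shut fingers.

```bash
cat >>h.py <<'E'
def rot(p,lean):
    # tool y along press y, z leaning by lean towards press +x
    c,s=np.cos(p[2]),np.sin(p[2]); ex=np.array([c,s,0]); y=np.array([-s,c,0])
    z=np.sin(lean)*ex-np.cos(lean)*np.array([0,0,1]); 
    return R.from_matrix(np.c_[np.cross(y,z),y,z]).as_rotvec()
E
cat >push.py <<'E'
from h import *
p=np.load("p.npy"); o=rot(p,0); P=lambda x,y,z:pw(p,[x,y,z])[0]
f=lambda:robot.state()["ft_force"].round(1)
robot.grip(0.0)
robot.move_ptp(P(-145,0,120),o); print(robot.state()["time_s"],wp(p,robot.state()["eef_pos"]))
robot.move_straight(P(-145,0,21),speed=120)
c=robot.move_straight(P(-30,0,21),speed=35,until_force=14); s=robot.state()
print("contact",c,wp(p,s["eef_pos"]),f(),s["time_s"])
E
python3 push.py
```

```text
4.425 [[-144.921    0.675  120.131]]
contact True [[-59.633  -0.012  19.883]] [ 0.2  1.3 -0.5] 7.65
```

```bash
cat >push2.py <<'E'
from h import *
p=np.load("p.npy"); P=lambda x,y,z:pw(p,[x,y,z])[0]
c=robot.move_straight(P(-45,0,21),speed=10,until_force=10); s=robot.state()
print("contact",c,wp(p,s["eef_pos"]),s["ft_force"],s["time_s"])
robot.move_straight(P(-90,0,21),speed=80); robot.move_straight(P(-130,60,170),speed=250)
for c in("top","side"):
    im=robot.capture(c); cv2.imwrite(f"pics/{c}1.png",im[:,:,::-1])
    for n,z in(("frame",12),("keeper",43),("handle_end",88),("back_stop",23),("guard_tooth",57)):
        print(c,n,[(wp(p,ray(c,d["position"][::-1],z))[0].round(1),round(d["p"],2)) for d in robot.place_of(c,n)[:2]])
a=cv2.imread('pics/top1.png')[135:290,215:415];b=cv2.imread('pics/side1.png')[190:360,190:380]
o=np.zeros((358,800,3),np.uint8);o[:310,:400]=cv2.resize(a,(400,310));o[:,400:]=cv2.resize(b,(400,358));cv2.imwrite('pics/crop1.png',o)
print(robot.state()["time_s"])
E
python3 push2.py
```

```text
contact True [[-59.676   0.073  19.371]] [-0.361 -0.429 -0.133] 8.2833
top frame [(array([30.9, -9.1, 12. ]), 0.84)]
top keeper [(array([14.6, 88.5, 43. ]), 0.85)]
top handle_end [(array([-49.4, 213. ,  88. ]), 0.64), (array([-18.9, 183.4,  88. ]), 0.51)]
top back_stop [(array([113.6,   5.8,  23. ]), 0.69)]
top guard_tooth []
side frame [(array([37.9, -5.6, 12. ]), 0.86)]
side keeper [(array([ 1.1, 78.8, 43. ]), 0.65)]
side handle_end [(array([-47., 209.,  88.]), 0.44)]
side back_stop [(array([110.2,  -1.7,  23. ]), 0.87)]
side guard_tooth [(array([-23.9, 189.3,  57. ]), 0.81)]
10.2167
```

View pics/crop1.png

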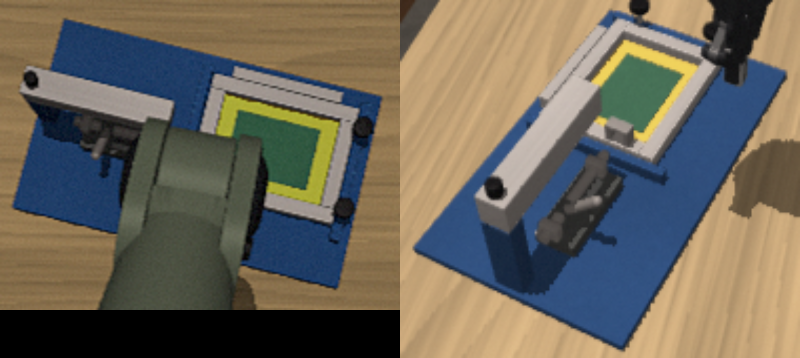

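The frame now rests on the stop: both pushes stopped at the same tool position, and the picture shows its back bar against it. The handle end looks to be at press y of about 212–220, which is inside the open notch. I go to the pre-grasp with the tool leaning and look once more.

```bash
cat >>h.py <<'E'
TL=np.radians(43)
def tcp(p,lean_deg,y,r):   # TCP so that the grasp point is r along a handle leaning lean_deg at press y
    a=np.radians(lean_deg); G=np.array([-r*np.sin(a),y,43+r*np.cos(a)])
    return pw(p,G+19*np.array([np.sin(TL),0,-np.cos(TL)]))[0]
E
cat >pre.py <<'E'
from h import *
p=np.load("p.npy"); o=rot(p,TL)
robot.grip(0.6)
robot.move_ptp(tcp(p,48,215,110),o)
s=robot.state(); print(s["time_s"],s["gripper_width"],s["joint_pos"],wp(p,s["eef_pos"]))
for y in(215,150):
  for l in(50,22): print(y,l,robot.ik(tcp(p,l,y,53),o))
for c in("top","side"):
    im=robot.capture(c); cv2.imwrite(f"pics/{c}2.png",im[:,:,::-1])
    print(c,[(d["position"],d["p"]) for d in robot.place_of(c,"handle_end")[:2]],proj(c,[s["eef_pos"]]))
a=cv2.imread('pics/top2.png')[160:260,215:335];b=cv2.imread('pics/side2.png')[210:330,210:350]
o=np.zeros((343,800,3),np.uint8);o[:333,:400]=cv2.resize(a,(400,333));o[:,400:]=cv2.resize(b,(400,343));cv2.imwrite('pics/crop2.png',o)
E
python3 pre.py
```

```text
11.9667 0.6007664701588197 [ 0.254  0.356 -0.966 -0.443 -0.319  0.361] [[-68.183 214.972 103.021]]
215 50 [ 0.213  0.491 -0.913 -0.534 -0.292  0.328]
215 22 [ 0.194  0.471 -0.863 -0.47  -0.28   0.313]
150 50 [ 0.074  0.466 -1.002 -0.625 -0.201  0.22 ]
150 22 [ 0.06   0.443 -0.948 -0.55  -0.191  0.209]
top [([213.8, 261.4], 0.62)] [[259.088 220.755]]
side [([282.9, 285.7], 0.48)] [[292.162 284.554]]
```

View pics/crop2.png

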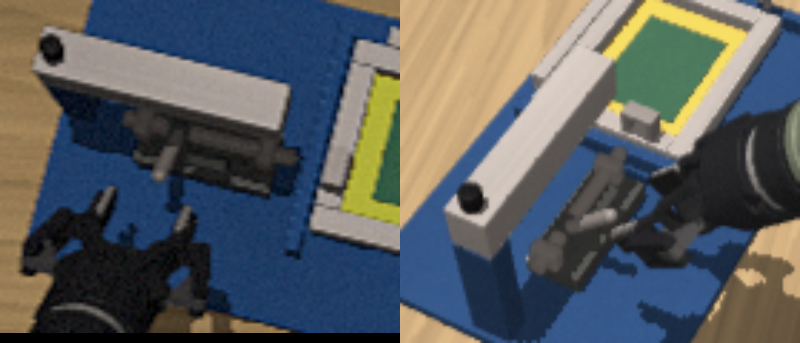

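In the top crop the fingertips are at (105,195) and (185,215), and the handle tip is at (162,172). That puts the handle about 6 mm toward −y of my centre line, at press y of about 210. The side crop shows the tool clear of the head bar. I grasp at y 210, raise the handle and check.

```bash
cat >grasp.py <<'E'
from h import *
p=np.load("p.npy"); y=210
def st(n):
    s=robot.state(); print(n,round(s["time_s"],2),"F",s["ft_force"].round(1),"w",round(s["gripper_width"],3),"g",round(s["grip_force"],1),wp(p,s["eef_pos"])[0])
robot.move_straight(tcp(p,50,y,110),speed=120)
print(robot.move_straight(tcp(p,50,y,53),speed=60,until_force=12)); st("at")
robot.grip(0.0,40); st("grip")
for l in(45,40,35,30,26,22):
    robot.move_straight(tcp(p,l,y,53),speed=40); st(l)
for c in("top","side"):
    im=robot.capture(c); cv2.imwrite(f"pics/{c}3.png",im[:,:,::-1])
a=cv2.imread('pics/top3.png')[160:260,215:335];b=cv2.imread('pics/side3.png')[210:330,210:350]
o=np.zeros((343,800,3),np.uint8);o[:333,:400]=cv2.resize(a,(400,333));o[:,400:]=cv2.resize(b,(400,343));cv2.imwrite('pics/crop3.png',o)
E
python3 grasp.py
```

```text
False
at 13.52 F [-0.2  0.1  0.2] w 0.598 g 0.0 [-27.833 210.032  63.261]
grip 13.96 F [-3.1  3.7  4.2] w 0.126 g 39.0 [-27.736 210.895  63.596]
45 14.22 F [-4.1  3.7 -0.6] w 0.125 g 39.3 [-27.12  209.934  64.375]
40 14.49 F [-6.7  4.9 -0.7] w 0.122 g 39.4 [-24.935 209.54   66.495]
35 14.76 F [-7.1  3.4  0.1] w 0.124 g 39.7 [-21.307 209.339  69.381]
30 15.03 F [-8.2  3.4  0.4] w 0.123 g 40.2 [-17.328 209.305  72.007]
26 15.28 F [-8.9  3.3  1.6] w 0.127 g 40.9 [-14.173 209.306  73.751]
22 15.53 F [-8.1  2.8  1.8] w 0.124 g 41.4 [-10.387 209.287  75.526]
```

View pics/crop3.png

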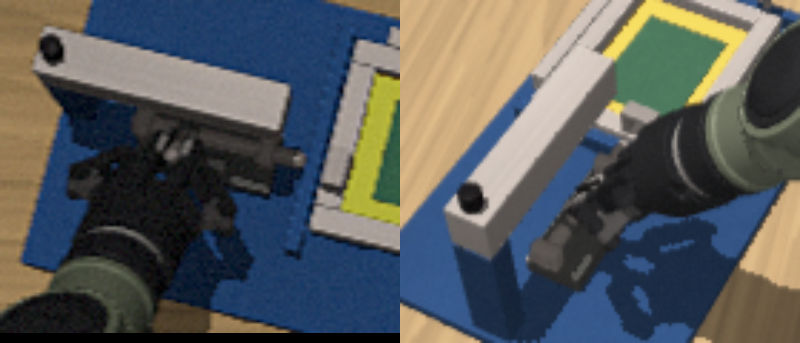

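The handle is gripped (width about 11 mm) and raised with small forces, and the tool is clear of the bar. Next I shoot the bolt.

```bash
cat >shoot.py <<'E'
from h import *
p=np.load("p.npy")
def st(n):
    s=robot.state(); q=wp(p,s["eef_pos"])[0]; print(n,round(s["time_s"],2),"F",wp([0,0,p[2]],s["ft_force"])[0].round(1),"w",round(s["gripper_width"],3),q); return q[1]
for y in(200,190,180,170,162):
    r=robot.move_straight(tcp(p,22,y,53),speed=40,until_force=15); yy=st((y,r))
    if r: break
else:
    r=robot.move_straight(tcp(p,22,138,53),speed=20,until_force=12); st(("end",r))
robot.hold(.2); st("rest")
for c in("top","side"):
    im=robot.capture(c); cv2.imwrite(f"pics/{c}4.png",im[:,:,::-1])
a=cv2.imread('pics/top4.png')[160:260,215:335];b=cv2.imread('pics/side4.png')[210:330,210:350]
o=np.zeros((343,800,3),np.uint8);o[:333,:400]=cv2.resize(a,(400,333));o[:,400:]=cv2.resize(b,(400,343));cv2.imwrite('pics/crop4.png',o)
E
python3 shoot.py
```

```text
(200, False) 16.02 F [-8.   0.1  2.4] w 0.122 [-10.43  199.155  75.473]
(190, False) 16.43 F [-7.   0.6  2.2] w 0.123 [-10.41  189.142  75.491]
(180, False) 16.82 F [-7.4  1.5  0.8] w 0.125 [-10.399 179.162  75.477]
(170, False) 17.23 F [-8.1  1.2  1.2] w 0.122 [-10.384 169.19   75.491]
(162, False) 17.57 F [-7.1  0.8  0.5] w 0.124 [-10.373 161.351  75.514]
('end', True) 18.04 F [-2.3  3.   2.5] w 0.122 [-10.973 161.365  75.205]
rest 18.24 F [-3.1  1.4  3.5] w 0.125 [-10.956 161.427  75.213]
```

View pics/crop4.png

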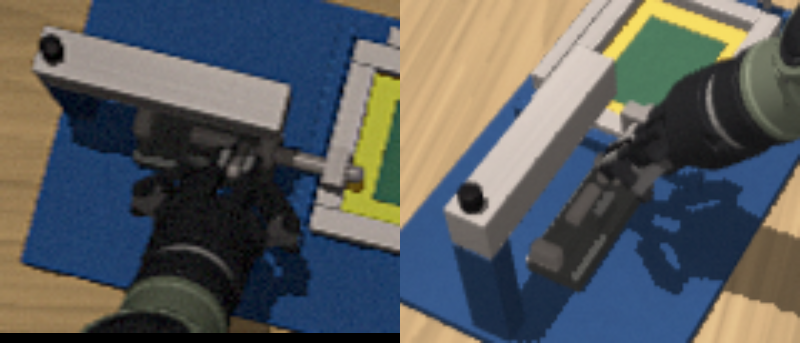

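The bolt stopped at press y 161.4, where 162 is fully home, and the top crop shows the rod through the staple. Now I turn the handle down, release and retreat.

```bash
cat >down.py <<'E'
from h import *
p=np.load("p.npy"); y=161.5
def st(n):
    s=robot.state(); print(n,round(s["time_s"],2),"F",wp([0,0,p[2]],s["ft_force"])[0].round(1),"w",round(s["gripper_width"],3),wp(p,s["eef_pos"])[0])
for l in(28,34,40,45,50,52):
    r=robot.move_straight(tcp(p,l,y,53),speed=40,until_force=20); st((l,r))
    if r: break
robot.grip(0.35); st("open")
robot.move_straight(tcp(p,47,y,120),speed=120)
robot.move_ptp(pw(p,[-220,100,230])[0],rot(p,0)); st("away")
for c in("top","side"):
    im=robot.capture(c); cv2.imwrite(f"pics/{c}5.png",im[:,:,::-1])
    print([(wp(p,ray(c,d["position"][::-1],88))[0],d["p"]) for d in robot.place_of(c,"handle_end")[:2]],proj(c,pw(p,[-53.6,162,88])),proj(c,pw(p,[-24,162,109])))
a=cv2.imread('pics/top5.png')[150:290,215:415];b=cv2.imread('pics/side5.png')[210:330,210:350]
o=np.zeros((343,800,3),np.uint8);o[:280,:400]=cv2.resize(a,(400,280));o[:,400:]=cv2.resize(b,(400,343));cv2.imwrite('pics/crop5.png',o)
E
python3 down.py
```

```text
(28, False) 18.59 F [ 6.   2.8 -7.7] w 0.123 [-11.462 161.364  75.253]
(34, False) 18.88 F [ 9.5  1.1 -5.9] w 0.129 [-14.182 161.426  73.993]
(40, False) 19.18 F [ 9.2  0.4 -2.8] w 0.126 [-17.324 161.438  71.984]
(45, False) 19.44 F [7.3 0.3 0.3] w 0.123 [-20.334 161.449  69.49 ]
(50, False) 19.71 F [ 5.4 -0.5  4.5] w 0.123 [-23.114 161.469  66.674]
(52, False) 19.96 F [ 5.2 -0.9  6.9] w 0.124 [-23.885 161.486  65.769]
open 20.28 F [ 0.8 -0.6  0.6] w 0.348 [-29.833 161.121  60.765]
away 22.31 F [-0.3 -0.3  0.1] w 0.351 [-220.005   99.956  229.058]
[(array([-308.359,  448.172,   88.   ]), 0.66), (array([-41.68 , 163.459,  88.   ]), 0.59)] [[281.375 221.22 ]] [[283.754 208.6  ]]
[] [[298.211 269.774]] [[286.658 259.475]]
```

View pics/crop5.png

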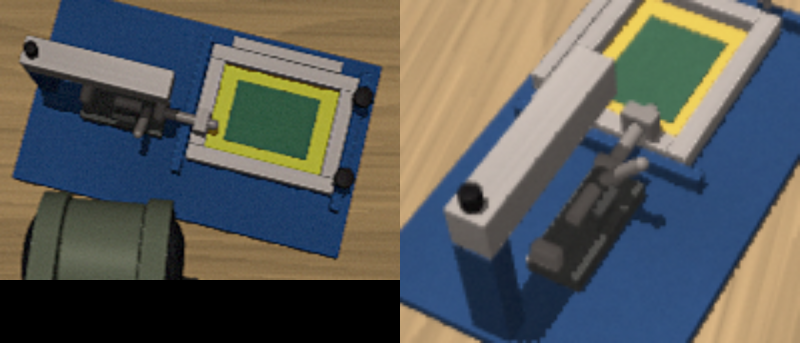

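The frame is home and the rod is through the staple. The handle turned only to about 45° instead of 50°, because the arm yielded while turning it. I regrasp and drive it further down against its stop.

```bash
cat >down2.py <<'E'
from h import *
p=np.load("p.npy"); y=161.5
def st(n):
    s=robot.state(); q=wp(p,s["eef_pos"])[0]; g=q-19*np.array([np.sin(TL),0,-np.cos(TL)])
    print(n,round(s["time_s"],2),"F",wp([0,0,p[2]],s["ft_force"])[0].round(1),"w",round(s["gripper_width"],3),q,"lean",np.degrees(np.arctan2(-g[0],g[2]-43)).round(1),"r",np.hypot(g[0],g[2]-43).round(1))
robot.move_ptp(tcp(p,47,y,120),rot(p,TL)); robot.grip(0.45)
print(robot.move_straight(tcp(p,46,y,53),speed=80,until_force=12)); st("at")
robot.grip(0.0,60); st("grip")
for l in(50,54,58,62,66):
    r=robot.move_straight(tcp(p,l,y,53),speed=40,until_force=25); robot.hold(.1); st((l,r))
    if r: break
robot.grip(0.35); st("open")
E
python3 down2.py
```

```text
False
at 25.07 F [ 0.5 -0.6 -0.2] w 0.449 [-25.455 161.459  65.962] lean 46.2 r 53.2
grip 25.44 F [-4.2 -0.1  5.1] w 0.121 [-25.296 161.571  66.419] lean 45.7 r 53.4
(50, False) 25.79 F [-6.3 -1.2 10.9] w 0.116 [-25.893 161.612  65.675] lean 46.7 r 53.4
(54, False) 26.14 F [-9.2 -2.8 20.5] w 0.118 [-26.322 161.683  65.   ] lean 47.6 r 53.2
(58, False) 26.49 F [-6.4 -1.3 16.5] w 0.118 [-28.621 161.86   61.348] lean 52.2 r 52.6
(62, False) 26.84 F [-3.3 -1.  12.2] w 0.116 [-30.91  162.163  57.286] lean 57.3 r 52.1
(66, False) 27.19 F [-10.8  -2.4  27.5] w 0.12 [-30.756 162.269  56.873] lean 57.6 r 51.8
open 27.52 F [ 1.2  0.4 -0.7] w 0.352 [-35.779 161.398  50.16 ] lean 66.6 r 53.1
```

The force climbed to 22 N at a lean of about 48°, and then the pads slid along the handle, so it is at its stop. Retreat and verify.

```bash
cat >chk.py <<'E'
from h import *
p=np.load("p.npy"); o=rot(p,TL)
e=robot.state()["eef_pos"]; tz=R.from_rotvec(o).as_matrix()[:,2]
robot.move_straight(e-80*tz,speed=120)
robot.move_ptp(pw(p,[-220,100,230])[0],rot(p,0))
for c in("top","side"):
    im=robot.capture(c); cv2.imwrite(f"pics/{c}6.png",im[:,:,::-1])
    for n,z in(("frame",12),("keeper",43),("handle_end",88),("bolt_nose",43)):
        print(c,n,[(wp(p,ray(c,d["position"][::-1],z))[0].round(1),round(d["p"],2)) for d in robot.place_of(c,n)[:2]])
o=[cv2.resize(cv2.imread(f'pics/side{i}.png')[225:315,240:340],(400,360),interpolation=cv2.INTER_CUBIC) for i in(5,6)]
cv2.imwrite('pics/crop6.png',np.hstack(o)); print(robot.state()["time_s"],robot.state()["ft_force"])
E
python3 chk.py
```

```text
top frame [(array([31.3, -5.1, 12. ]), 0.9)]
top keeper [(array([ 5.4, 88.9, 43. ]), 0.78), (array([105.7,  -1.5,  43. ]), 0.45)]
top handle_end [(array([-50.2, 165.5,  88. ]), 0.52)]
top bolt_nose [(array([ 3.7, 77. , 43. ]), 0.78)]
side frame [(array([35.9, -0.3, 12. ]), 0.85)]
side keeper [(array([ 2.2, 91.4, 43. ]), 0.71)]
side handle_end [(array([69.2, 48.3, 88. ]), 0.69), (array([-44.6, 150.6,  88. ]), 0.52)]
side bolt_nose [(array([-3.3, 72.7, 43. ]), 0.84), (array([ 52.2, 173.8,  43. ]), 0.16)]
30.175 [0.179 0.921 0.507]
```

View pics/crop6.png

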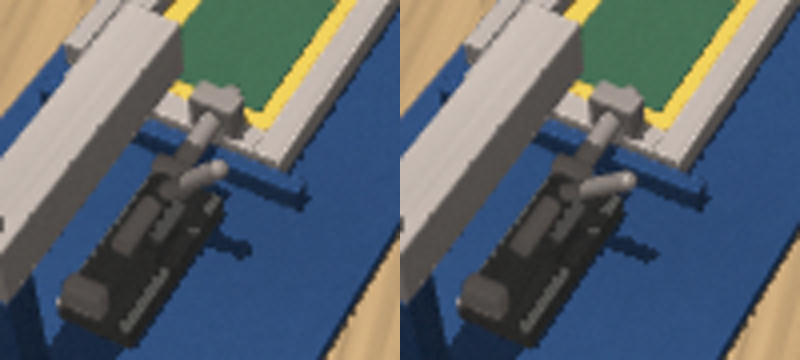

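The right crop shows the handle tip lower, from (218,168) to (230,180), and its detected x of −50 matches the original notch position. The rod is through the staple and the frame is home, so I hand in.

```bash
python3 -c "
from bench import robot
print(robot.finish_job())"
```

```text
the job is handed in; nothing more can be done
None
```

The job is handed in at about 30 s: the frame rests on the back stop, the bolt is fully home through the staple, and the handle is turned down in the end notch; I kept clear of the bystanders but did not re-check them at the end.

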